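# Turn the drilling block end for end in its vise and clamp it

### The job

The aluminium drilling block sits the wrong way round in the nest of the small vise: lift it out, turn it half round and put it back fully down in the nest, so that its slotted end faces the sliding jaw. Then crank the vise handle until the jaw's nose is firmly clamped against the stop screw in the slot, without forcing it, and let go. Leave the tin, the oil stone and the wooden sheave where they stand.

Things in the scene. Friction and masses are not known exactly. Their poses are not given: they have to be found in the camera images.
- vise: Small grey vise on a round pedestal (foot 100 mm wide) fixed to the bench. Its plate, 84 x 210 mm, long along own y, lies 88 to 100 mm over the bench. Origin at bench height on the pedestal's axis, z up. At its +y end is the nest (nest), at its -y end the crank on a housing 30 mm high; between them the jaw that slides to +y. Apart from the crank all of it stays below 130 mm.
- nest (a point): Centre of the nest's floor, 100 mm over the bench, 42 mm along +y from the vise's origin; axes as the vise's. The nest is a pocket 51.6 (x) by 85.6 mm (y); walls 10 mm thick, 18 mm high, their inner top edges rounded to only 1.5 mm; a 28 mm high block stands behind the +y wall. The -y wall has a 30 mm gap in its middle for the jaw's nose.
- block_fin (a point): Centre of the grip fin (14 mm thick in x, 40 mm long in y, 36 mm high) on the middle of the loose aluminium block's top; block 50 (x) by 84 (y) by 34 mm high, 0.3 to 0.65 kg. The point is 52 mm over the block's underside. Own +y points to the slotted end, z up. The block fits the nest with 0.8 mm clearance a side. At the start its y is the vise's y, slot away from the jaw.
- block_slot (a point): Centre of the slot in the block's +y end: 24 mm wide, 12 mm deep along y, open at top and bottom; 36 mm along own y from the block's middle, 17 mm over its underside. The head of a stop screw stands 0 to 6 mm out of the slot's bottom, differently each time. (A channel 12 mm wide, 10 mm deep crosses the block's top near the other end.)
- jaw: Sliding steel jaw; its nose is 18 mm wide, 12 mm high, and the origin lies in the middle of the nose's tip face, 110 mm over the bench; axes as the vise's. It moves along the vise's +y.
- crank (a joint): Crank angle, 0 to 3.5 rad, grows counterclockwise from above, closes the jaw 8 mm per rad. At 0 the knob is on the vise's -x side of the pivot, at 1.57 on its -y side, at 3.14 on its +x side. Stays where left (friction 5 N at the knob). Gets stiff where the nose meets the stop screw, between 1.9 and 2.9 rad: feel for it. A push of 9 to 20 N at the knob clamps well; over 28 N is forcing it.
- crank_pivot (a point): On the crank's upright axis, 171 mm over the bench (the knob's mid height), 66 mm along -y from the vise's origin. The knob runs on a circle of 50 mm radius round it.
- crank_knob (a point): Centre of the crank's upright wooden knob, 171 mm over the bench; the knob is 24 mm thick, straight from 153 to 185 mm, top at 191 mm over the bench, the crank's arm below it ends at 146 mm. The knob spins freely on its pin, so that it can be held while the crank goes round (its own axes mean nothing).
- tin: Bystander: grey metal tin standing on the bench, 65 mm wide, 86 mm high; origin under its centre.
- stone: Bystander: oil stone in a wooden box, 210 x 62 x 34 mm; origin under its centre.
- sheave: Bystander: brown wooden pulley wheel, 63 mm wide, 22 mm high; origin under its centre.
There are look-alikes about, which are no part of the job. Leave any green look-alike of the part that bears block_fin alone.

How it is judged:
On the way, in this order (a step that is already met when the one before it is completed fails the run):
1. the block is lifted clear of the nest (its underside at least 22 mm over the nest's floor) (z of block_fin in the frame of nest above 0.074 m), for 0.1 s.
2. the block is fully down in the nest with its slotted end facing the jaw (z of block_fin in the frame of nest below 0.0545 m and angle between block_fin's own z axis and vertical below 0.04 rad and horizontal distance between block_fin and nest below 0.004 m and y of block_slot in the frame of nest below -0.03 m), for 0.2 s.
At the end, for the whole second after the job is handed in: The block is fully down in the nest (within 2.5 mm, level within 0.04 rad, centred within 4 mm), slotted end towards the jaw, and the jaw's nose is inside the slot and still presses on the block with more than 8 N (all of step 2 and y of jaw in the frame of nest above -0.038 m and contact force between jaw and anything else above 8 N); the robot touches nothing.
It fails at once if the tin is moved by more than 30 mm (distance of tin from where it was at the start of the episode above 0.03 m).
It fails at once if the oil stone is moved by more than 30 mm (distance of stone from where it was at the start of the episode above 0.03 m).
It fails at once if the sheave is moved by more than 30 mm (distance of sheave from where it was at the start of the episode above 0.03 m).
It fails at once if the vise is forced: the jaw presses with more than 150 N (about 28 N at the crank's knob) (contact force between jaw and anything else above 150 N).
It also fails if it takes over 61 s, if anything falls off the work surface, if the arm or the gripper's body presses on something with over 40 N, if the wrist force passes 120 N, or if a joint passes its speed limit or range.

### The arm

A 7-joint arm with a two-finger parallel gripper is mounted at the origin on a cart in front of the work surface, level with it; the furniture and walls round the work are solid. World frame = base frame: x ahead of the robot, y to its left, z up, the work surface at z = 0. Lengths are in m, angles in rad, forces in N, time in s.
With the tool pointing down it reaches from about 0.425 to 0.975 m from the base axis. Payload 16.7 kg.
Tool frame: the origin (TCP) lies on the front face of the gripper's body, between the roots of the fingers; the fingertips stand 73 mm ahead of it and the grasp point (between the pads) lies 54 mm ahead of it; z points along the fingers, x is the direction in which the jaws open and shut, and the axes are right-handed (so a half turn about z gives the same grasp; the last joint's range is limited). The gripper opens to 85 mm and grips with 20 to 120 N. Pads are 22 mm wide; open, the fingers measure 114 mm over their backs; the gripper's body (76 mm by 85 mm) begins 54 mm behind the grasp point. The pads swing forward as they close: fully open they stand 13 mm farther back than shut.
Start: joints at [1.155, 0.426, 0.074, 1.606, -0.034, 1.111, -0.067], TCP at [0.177, -0.651, 0.304] pointing down, gripper open.
Joint ranges: [-2.85, 2.85], [-0.5, 2.14], [-1.23, 1.37], [0.21, 2.46], [-1.02, 4.16], [0.16, 2.05], [-2.73, 2.73]. Speed limits (rad/s): [1.89, 1.89, 2.39, 2.39, 3.01, 3.01, 3.01].

### API

Orientations are given as a rotation vector (axis times angle).
In Python, from rig import bot, snapshot, camera_params gives the robot as it stands. The module is installed in compiled form; this text tells all that it offers.
- The arm moves only by the tool send_rows, never from a script. Its argument "motion" is text: rows parted by semicolons, each of 7 numbers parted by spaces: the shift along the tool's x, y, z in cm, then the turn, a rotation vector about the tool's x, y, z in degrees, then the opening, from -1 (shut) to 1 (fully open), so that 0 is half open. In form: x y z wx wy wz hand; .... A call has 1 to 20 rows; each row shifts and turns the commanded pose from where the row before left it, along the tool's axes as they then stand; what a row does not reach is not made up. A row lasts 1/10 s, in which the tool goes at most 50 mm and 8.59 degrees, less where a joint would pass 70% of its speed; a pose out of reach is approached as far as the arm can. A call is refused whole if a number of a shift passes 5 or a number of a turn 8.59, either way. A call with a gripper value outside its range is refused whole. The fingers move at their own pace and stop on an object; "grip_force" is the grip in N (left out, the last holds). Time passes only in rows, so rows that do not move let the fingers close. It gives the time, the measured TCP pose, the force and the opening at its end, in the units of the state.
- bot.state(): the state, without advancing time (a new reading comes with each control period).
- snapshot(name): name is "scene" or "top" or "wrist"; returns the picture (400x640x3 uint8, red, green, blue); there is no depth.
- camera_params(name): a dict with "fx", "fy", "cx", "cy" (pixels), "R" (3x3) and "t" (3): a world point X has camera coordinates R X + t. Camera axes: x right, y down, z forward; pixel columns grow to the right and rows downward; lengths in m; the calibration is good to about 2 mm. The wrist camera is an equidistant fisheye: a pixel r from the principal point sees the ray r / f radians off the axis. A picture is of the moment at which its call begins: read the wrist's pose just before it. camera_params takes no time and is no camera call; for the wrist camera it gives the pose at the moment of the call.
- bot.hand_in(): hands the job in, once; it reports no verdict.
The state is a dict: "clock": time; "joint_positions": joint angles; "qd": joint speeds; "tau": joint torques, N m; "position": TCP position; "tool_rot": TCP orientation; "force": force on the tool from outside, world axes, zero at the start; "moment": the same for the moment, N m; "width": finger opening in m.
Only numpy, scipy, OpenCV 4.12 (cv2) and the standard library are available. Lean on these libraries where they do the work, as an engineer would, in place of code of your own. Each camera call takes 0.05 s, during which the arm holds its last target. There are 200 camera calls.

## Working session

There is one attempt and no reset: what is moved stays moved. The work goes in short steps, Python scripts to look and compute and a tool call to move; the robot and the scene stay as the last step left them, time stands still between calls to the robot, and variables do not carry over. Pictures are saved under pics/ and viewed, about 8 in all and at most 12, crops included, and the job is handed in when it is done.

Besides the shell and the picture viewer there is one more tool, called after "Request:" as a command line: name --argument value ..., lists and objects as JSON in quotes. send_rows: Moves the arm, as the interface text tells. Its arguments: {"type":"object","properties":{"motion":{"type":"string"},"grip_force":{"type":"number"}},"required":["motion"]}

```bash
mkdir -p pics
python3 - <<'E'
from rig import bot,snapshot,camera_params
import cv2,numpy as np
s=bot.state();print(s)
for n in("scene","top"):
    cv2.imwrite(f"pics/{n}0.png",snapshot(n)[:,:,::-1]);p=camera_params(n);print(n,p)
E
```

```text
{'clock': 0.0, 'joint_positions': array([ 1.15546432,  0.42673879,  0.07382658,  1.60664232, -0.03412043,
        1.11082488, -0.06710491]), 'qd': array([-0.00111953,  0.00143355, -0.00011448, -0.00089517,  0.00124805,
       -0.00066687,  0.00144761]), 'tau': array([ 2.40596724e-03, -9.49821281e+01,  3.76010165e+00, -4.63505709e+01,
        1.87365955e-02,  1.01412777e-02, -4.83260919e-05]), 'position': array([ 0.17723679, -0.65096414,  0.3031897 ]), 'tool_rot': array([-2.49561343e+00,  1.90701779e+00,  1.75733102e-03]), 'force': array([0.49829175, 1.02197715, 0.44314654]), 'moment': array([-0.04602479,  0.01214745,  0.03073886]), 'width': 0.08550129377822763}
scene {'fx': 509.14492782826454, 'fy': 509.14492782826454, 'cx': 304.74005625854176, 'cy': 200.19148362125986, 'R': array([[ 0.44975746, -0.89291277, -0.02061559],
       [-0.60033269, -0.28513453, -0.74719406],
       [ 0.6613009 ,  0.34843232, -0.66428611]]), 't': array([0.24315803, 0.50561698, 0.56454649])}
top {'fx': 376.2177627741124, 'fy': 376.2177627741124, 'cx': 313.61943354208313, 'cy': 196.78229884502724, 'R': array([[ 0.01090307, -0.99987445, -0.01149803],
       [-0.9875513 , -0.0089628 , -0.15704169],
       [ 0.15691892,  0.01306713, -0.98752504]]), 't': array([0.49042834, 0.44668025, 0.9087553 ])}
```

View pics/scene0.png

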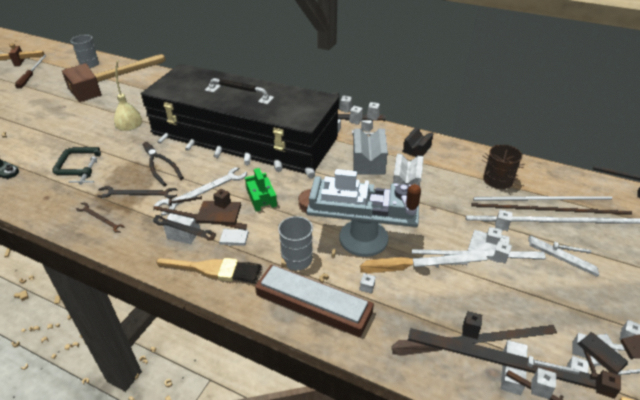

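View pics/top0.png

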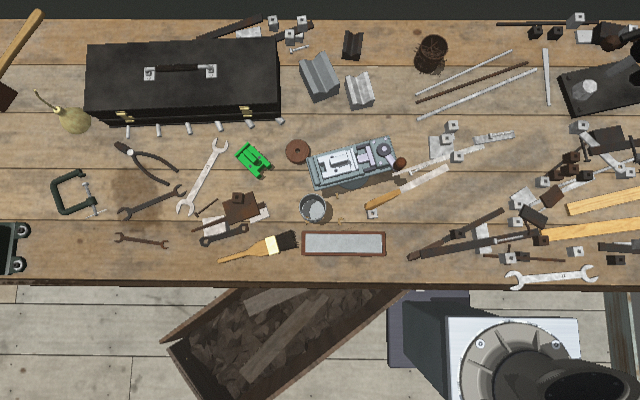

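The scene view shows the vise at (362,215), with the bright block in its left end, the crank knob at (413,193), the tin at (296,243), the stone at (315,297), and the sheave behind the vise at (305,200). In the top view the vise is at (352,163) and the knob at (401,163). There are two block candidates: the green one at top (253,160), which is the look-alike to leave alone, and the aluminium one at top (337,163), which sits in the nest with a fin and fits the description. I'll confirm that in an enlarged crop.

Run:
```python
import cv2,numpy as np
a=cv2.imread("pics/top0.png")[125:210,280:420];b=cv2.imread("pics/scene0.png")[160:260,290:430]
a=cv2.resize(a,None,fx=4.2,fy=4.2,interpolation=cv2.INTER_CUBIC)[:300];b=cv2.resize(b,None,fx=4.2,fy=4.2,interpolation=cv2.INTER_CUBIC)[:300]
cv2.imwrite("pics/crop.png",np.vstack([a,b]))
```

```text
(no output)
```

View pics/crop.png

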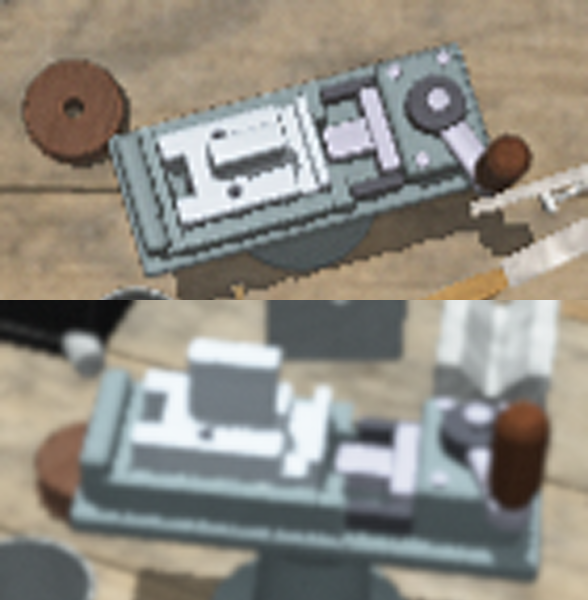

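The crop confirms it. The bright aluminium block is in the nest with its fin on top, its slot at the far left end away from the jaw, and its channel near the jaw. The knob is at crop (503,163), on the -x/-y side of the pivot at (437,98). Next I'll cast rays.

```bash
cat > h.py <<'E'
import numpy as np,cv2
from scipy.spatial.transform import Rotation as Ro
from rig import bot,snapshot,camera_params
def ray(n,uv,P=None):
    p=P or camera_params(n);u=(uv[0]-p["cx"])/p["fx"];v=(uv[1]-p["cy"])/p["fy"]
    if n=="wrist":
        r=np.hypot(u,v);d=np.array([u/r*np.sin(r),v/r*np.sin(r),np.cos(r)]) if r>1e-9 else np.array([0,0,1.])
    else: d=np.array([u,v,1.])
    R=np.array(p["R"]);return -R.T@p["t"],R.T@d
def onz(n,uv,z,P=None):
    c,d=ray(n,uv,P);return c+d*(z-c[2])/d[2]
def proj(n,X,P=None):
    p=P or camera_params(n);x=np.array(p["R"])@X+p["t"]
    if n=="wrist":
        h=np.hypot(x[0],x[1]);k=np.arctan2(h,x[2])/h
    else:k=1/x[2]
    return np.array([p["cx"]+p["fx"]*x[0]*k,p["cy"]+p["fy"]*x[1]*k])
E
python3 - <<'E'
from h import *
np.set_printoptions(precision=4,suppress=True)
f=lambda u,v:(280+u/4.2,125+v/4.2)
g=lambda u,v:(290+u/4.2,160+(v-300)/4.2)
print("cams",ray("top",(0,0))[0],ray("scene",(0,0))[0])
for n,u,v,z in [("plateL far",108,137,.1),("plateL near",150,275,.1),("plateR far",455,43,.13),("fin",248,142,.17),("knobtop",508,152,.19),("pivot",437,98,.146),("sheave",75,108,.022)]:print(n,onz("top",f(u,v),z))
print("fin s",onz("scene",g(235,354),.17));print("knob s",onz("scene",g(520,418),.19))
print("tin",onz("top",(313,208),.086),"stone",onz("top",(343,243),.034))
E
```

```text
cams [0.2932 0.4825 0.9732] [-0.1792  0.1646  0.7578]
plateL far [0.5265 0.514  0.1   ]
plateL near [0.447  0.4893 0.1   ]
plateR far [0.5736 0.3215 0.13  ]
fin [0.5057 0.4382 0.17  ]
knobtop [0.4962 0.3073 0.19  ]
pivot [0.5373 0.3349 0.146 ]
sheave [0.5658 0.5376 0.022 ]
fin s [0.5064 0.4383 0.17  ]
knob s [0.4942 0.3076 0.19  ]
tin [0.4071 0.4954 0.086 ] stone [0.3271 0.4209 0.034 ]
```

Both views agree: the fin is at (0.506,0.438), the pivot is 108 mm from it as specified, and the vise yaw is about 17°. I'll lift, pull in and swing round.

Request:
send_rows --motion "0 0 -5 0 0 0 1;0 0 -5 0 0 0 1;-4 0 -3 0 0 0 1;-4 0 0 0 0 0 1;-4 0 0 0 0 0 1;-0.2 -4.9 0 0 0 -5.2 1;-0.2 -4.9 0 0 0 -5.2 1;-0.2 -4.9 0 0 0 -5.2 1;-0.2 -4.9 0 0 0 -5.2 1;-0.2 -4.9 0 0 0 -5.2 1;-0.2 -4.9 0 0 0 -5.2 1;-0.2 -4.9 0 0 0 -5.2 1;-0.2 -4.9 0 0 0 -5.2 1;-0.2 -4.9 0 0 0 -5.2 1;-0.2 -4.9 0 0 0 -5.2 1;-0.2 -4.9 0 0 0 -5.2 1;-0.2 -4.9 0 0 0 -5.2 1;-0.2 -4.9 0 0 0 -5.2 1"

```text
clock: 1.9
position: [0.5425, -0.0813, 0.4336]
tool_rot: [-3.136, 0.191, 0.001]
force: [0.2, -0.5, -0.5]
width: 0.0853
```

```bash
python3 -c "
from h import *
print(bot.state()['joint_positions'].round(3))"
```

```text
[ 0.464  0.159 -0.489  1.694  0.077  1.308 -0.161]
```

```bash
cat >> h.py <<'E'
def goto(p,yaw):
    """total shift (cm, present tool axes) and turn (deg) to TCP p, tool down with its x at world yaw (deg)"""
    s=bot.state();R=Ro.from_rotvec(s["tool_rot"]);a=np.radians(yaw)
    T=Ro.from_matrix(np.array([[np.cos(a),np.sin(a),0],[np.sin(a),-np.cos(a),0],[0,0,-1]]))
    x=R.as_matrix()[:,0]
    print("shift",(R.inv().apply(np.array(p)-s["position"])*100).round(2),"turn",np.degrees((R.inv()*T).as_rotvec()).round(2),"yaw now",np.degrees(np.arctan2(x[1],x[0])).round(2),"pos",s["position"].round(4),"q",s["joint_positions"].round(2),"t",s["clock"],"F",s["force"].round(1),"w",s["width"].round(4))
E
python3 -c "
from h import *
goto([.506,.438,.40],17)
p=camera_params('wrist');print(p,ray('wrist',(0,0),p)[0])"
```

```text
Traceback (most recent call last):
  File "h.py", line 23, in goto
    print("shift",(R.inv().apply(np.array(p)-s["position"])*100).round(2),"turn",np.degrees((R.inv()*T).as_rotvec()).round(2),"yaw now",np.degrees(np.arctan2(x[1],x[0])).round(2),"pos",s["position"].round(4),"q",s["joint_positions"].round(2),"t",s["clock"],"F",s["force"].round(1),"w",s["width"].round(4))
                                                                                                                                                                                                                                                                                             ^^^^^^^^^^^^^^^^
AttributeError: 'float' object has no attribute 'round'
```

```bash
sed -i 's/s\["width"\].round(4)/round(s["width"],4)/' h.py; python3 -c "
from h import *
goto([.506,.438,.40],17)
p=camera_params('wrist');print(p,ray('wrist',(0,0),p)[0])"
```

```text
shift [ -9.92 -51.11   3.38] turn [-2.000e-02  2.000e-02 -2.397e+01] yaw now -6.97 pos [ 0.5425 -0.0813  0.4336] q [ 0.46  0.16 -0.49  1.69  0.08  1.31 -0.16] t 1.9 F [ 0.2 -0.5 -0.5] w 0.0853
{'fx': 309.70691628693146, 'fy': 309.70691628693146, 'cx': 316.5595183526289, 'cy': 198.19178886797042, 'R': array([[ 9.92573016e-01, -1.21649621e-01, -4.21238735e-04],
       [-1.16664541e-01, -9.52868122e-01,  2.80056649e-01],
       [-3.44701701e-02, -2.77927530e-01, -9.59983383e-01]]), 't': array([-0.54795328, -0.08784771,  0.49849502])} [ 0.55081814 -0.0118201   0.50291845]
```

Request:
send_rows --motion "-0.9 -4.6 0.3 0 0 0 1;-0.9 -4.6 0.3 0 0 0 1;-0.9 -4.6 0.3 0 0 0 1;-0.9 -4.6 0.3 0 0 0 1;-0.9 -4.7 0.3 0 0 0 1;-0.9 -4.7 0.3 0 0 0 1;-0.9 -4.7 0.3 0 0 0 1;-0.9 -4.7 0.3 0 0 0 1;-0.9 -4.7 0.3 0 0 0 1;-0.9 -4.6 0.3 0 0 0 1;-0.9 -4.6 0.3 0 0 0 1;0 0 0 0 0 -8 1;0 0 0 0 0 -8 1;0 0 0 0 0 -8 1;0 0 0 0 0 0 1"

```text
clock: 3.4
position: [0.5078, 0.4361, 0.4004]
tool_rot: [3.107, 0.464, -0.002]
force: [0.4, -0.1, 0.2]
width: 0.0851
```

```bash
python3 -c "
from h import *
goto([.506,.438,.40],17)
import pickle
P=camera_params('wrist');im=snapshot('wrist')
pickle.dump((P,im),open('w1.pkl','wb'));cv2.imwrite('pics/w1.png',im[:,:,::-1])
for X in ([.506,.438,.17],[.5373,.3349,.146],[.495,.3075,.19]):print(proj('wrist',np.array(X),P))"
```

```text
shift [-0.11 -0.24  0.04] turn [-0.    0.06 -0.01] yaw now 16.99 pos [0.5078 0.4361 0.4004] q [-0.24  0.46 -0.81  1.46  0.34  1.36 -0.77] t 3.4 F [ 0.4 -0.1  0.2] w 0.0851
[316.34385099 179.16936146]
[316.27898227 264.17278237]
[271.3706541  293.93420645]
```

View pics/w1.png

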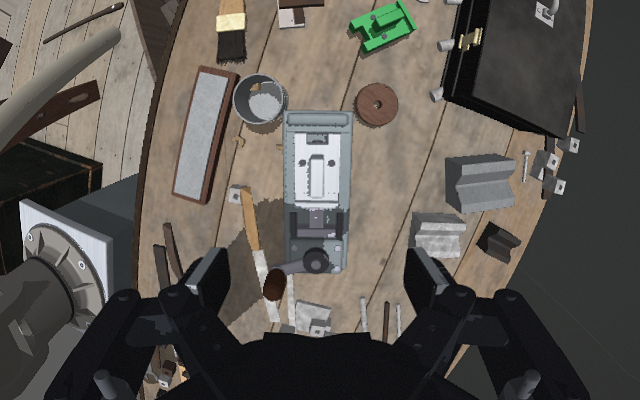

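The wrist view shows the vise upright in the image, with the fin top at about (316,177) where predicted (316,179). The tin is at (259,97), the sheave at (377,105) and the knob at (274,284). I'll go down for a closer measurement.

Request:
send_rows --motion "-0.1 -0.2 4 0 0 0 1;0 0 4 0 0 0 1;0 0 2 0 0 0 1;0 0 0 0 0 0 1"

```text
clock: 3.85
position: [0.5058, 0.4365, 0.2979]
tool_rot: [3.106, 0.453, -0.006]
force: [-0.8, -0.2, 0.5]
width: 0.0853
```

```bash
python3 -c "
from h import *
goto([.506,.438,.30],17)
import pickle
P=camera_params('wrist');im=snapshot('wrist')
pickle.dump((P,im),open('w2.pkl','wb'))
c=proj('wrist',np.array([.506,.438,.17]),P);print(c,proj('wrist',np.array([.495,.3075,.19]),P))
x0,y0=int(c[0])-80,max(0,int(c[1])-85);print(x0,y0)
o=cv2.resize(im[y0:y0+150,x0:x0+160],None,fx=4,fy=4,interpolation=cv2.INTER_CUBIC)
cv2.imwrite('pics/w2.png',o[:,:,::-1])"
```

```text
shift [ 0.07 -0.13 -0.21] turn [ 0.12  0.24 -0.41] yaw now 16.59 pos [0.5058 0.4365 0.2979] q [-0.26  0.53 -0.78  1.59  0.39  1.19 -0.83] t 3.85 F [-0.8 -0.2  0.5] w 0.0853
[319.30843052 213.8612468 ] [259.79346186 362.55343245]
239 128
```

View pics/w2.png

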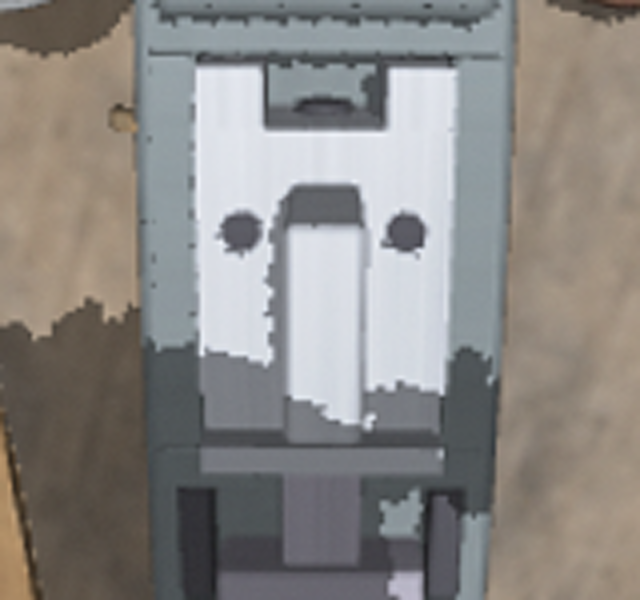

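The close crop shows the fin top's corners at (288,224), (364,222), (289,441) and (361,440). The slot is at the top (325,100), with the stop screw head visible. The jaw nose is at (322,520).

```bash
python3 -c "
from h import *
import pickle
P,im=pickle.load(open('w2.pkl','rb'))
f=lambda u,v,z:onz('wrist',(239+(u-1.5)/4,128+(v-1.5)/4),z,P)
q=np.array([f(288,224,.17),f(364,222,.17),f(289,441,.17),f(361,440,.17)])
print('finc',q.mean(0)); d=(q[0]+q[1]-q[2]-q[3])/2;print('len',np.linalg.norm(d),'w',np.linalg.norm(q[0]-q[1]),np.linalg.norm(q[2]-q[3]),'yaw',np.degrees(np.arctan2(d[1],d[0]))-90)
b=np.array([f(196,66,.134),f(457,66,.134),f(201,430,.134),f(444,430,.134)])
print('blk w',np.linalg.norm(b[0]-b[1]),np.linalg.norm(b[2]-b[3]),'len',np.linalg.norm(b[0]-b[2]))
for i,j in((2,0),(3,1)):
  d=b[j]-b[i];print('edge yaw',np.degrees(np.arctan2(d[1],d[0]))-90)
d=b[1]-b[0];print('end yaw',np.degrees(np.arctan2(d[1],d[0])))
e=(b[0]+b[1])/2;a=np.radians(17);y=np.array([-np.sin(a),np.cos(a)]);print('centre from slotted end',e[:2]-.042*y)
goto(list(q.mean(0)[:2])+[.208],17)
"
```

```text
finc [0.50593975 0.4398285  0.17      ]
len 0.0386988623611677 w 0.012444938366026758 0.012480325054256348 yaw 16.51178253865025
blk w 0.04933850344969847 0.04979759394911358 len 0.07415457872779284
edge yaw 15.931142689481248
edge yaw 16.28604764516753
end yaw 16.67237863845977
centre from slotted end [0.50677117 0.43930561]
shift [ 0.07 -0.25  9.23] turn [ 0.04  0.1  -0.36] yaw now 16.64 pos [0.5061 0.4373 0.3003] q [-0.26  0.53 -0.78  1.58  0.39  1.19 -0.83] t 3.9 F [0.4 0.2 0.4] w 0.0857
```

Request:
send_rows --motion "0.05 -0.22 3.5 0 0 0 1;0 0 3.5 0 0 0 1;0 0 2 0 0 0 1;0 0 0 0 0 0 1;0 0 0 0 0 0 -1;0 0 0 0 0 0 -1;0 0 0 0 0 0 -1;0 0 0 0 0 0 -1;0 0 0 0 0 0 -1;0 0 0 0 0 0 -1;0 0 0 0 0 0 -1;0 0 0 0 0 0 -1" --grip_force 70

```text
clock: 5.1
position: [0.5064, 0.4402, 0.2117]
tool_rot: [-3.107, -0.459, -0.002]
force: [0.6, -1.2, 7.5]
width: 0.0132
```

```bash
python3 -c "
from h import *
goto([.506,.4395,.21],16.5)"
```

```text
shift [-0.06  0.05  0.17] turn [-0.02 -0.06  0.31] yaw now 16.81 pos [0.5064 0.4402 0.2117] q [-0.29  0.62 -0.75  1.66  0.47  1.05 -0.88] t 5.1 F [ 0.6 -1.2  7.5] w 0.0132
```

Gripped: the width of 13.2 mm matches the fin. Lifting 5 cm, then looking at the joints before the half turn.

Request:
send_rows --motion "0 0 -0.5 0 0 0 -1;0 0 -1 0 0 0 -1;0 0 -1 0 0 0 -1;0 0 -1.5 0 0 0 -1;0 0 -1.5 0 0 0 -1;0 0 0 0 0 8 -1;0 0 0 0 0 8 -1;0 0 0 0 0 8 -1;0 0 0 0 0 8 -1;0 0 0 0 0 8 -1;0 0 0 0 0 8 -1;0 0 0 0 0 8 -1;0 0 0 0 0 8 -1;0 0 0 0 0 8 -1;0 0 0 0 0 8 -1;0 0 0 0 0 8 -1;0 0 0 0 0 8 -1;0 0 0 0 0 0 -1"

```text
clock: 6.9
position: [0.5058, 0.4405, 0.2672]
tool_rot: [-2.418, 2.004, 0.0]
force: [0.7, -0.0, -6.6]
width: 0.0125
```

```bash
python3 -c "
from h import *
goto([.5068,.4389,.262],-163.5)"
```

```text
shift [ 0.17 -0.07  0.52] turn [-0.000e+00  6.000e-02  8.421e+01] yaw now -79.29 pos [0.5058 0.4405 0.2672] q [-0.51  0.48 -0.41  1.63  0.21  1.07 -2.37] t 6.9 F [ 0.7 -0.  -6.6] w 0.0125
```

The q7 sign turns out to be the other way round, so this direction would hit the limit. The counterclockwise turn fits, and I'll go back that way.

Request:
send_rows --motion "0 0 0 0 0 -8 -1;0 0 0 0 0 -8 -1;0 0 0 0 0 -8 -1;0 0 0 0 0 -8 -1;0 0 0 0 0 -8 -1;0 0 0 0 0 -8 -1;0 0 0 0 0 -8 -1;0 0 0 0 0 -8 -1;0 0 0 0 0 -8 -1;0 0 0 0 0 -8 -1;0 0 0 0 0 -8 -1;0 0 0 0 0 -8 -1;0 0 0 0 0 -8 -1;0 0 0 0 0 -8 -1;0 0 0 0 0 -8 -1;0 0 0 0 0 -8 -1;0 0 0 0 0 -8 -1;0 0 0 0 0 -8 -1"

```text
clock: 8.7
position: [0.5063, 0.4399, 0.2669]
tool_rot: [2.643, 1.698, 0.001]
force: [0.2, -0.0, -5.4]
width: 0.0128
```

Request:
send_rows --motion "0 0 0 0 0 -8 -1;0 0 0 0 0 -8 -1;0 0 0 0 0 -8 -1;0 0 0 0 0 -8 -1;0 0 0 0 0 -8 -1;0 0 0 0 0 -8 -1;0 0 0 0 0 -8 -1;0 0 0 0 0 -8 -1;0 0 0 0 0 -8 -1;0 0 0 0 0 -8 -1;0 0 0 0 0 -8 -1;0 0 0 0 0 -8 -1;0 0 0 0 0 -8 -1;0 0 0 0 0 -8 -1;0 0 0 0 0 -8 -1;0 0 0 0 0 -4 -1;0 0 0 0 0 0 -1;0 0 0 0 0 0 -1"

```text
clock: 10.5
position: [0.5064, 0.4399, 0.2665]
tool_rot: [-0.241, 3.132, 0.0]
force: [0.3, 0.0, -5.4]
width: 0.0131
```

```bash
python3 -c "
from h import *
goto([.5068,.4389,.262],-163.5)
import pickle
P=camera_params('wrist');im=snapshot('wrist')
pickle.dump((P,im),open('w3.pkl','wb'));cv2.imwrite('pics/w3.png',im[:,:,::-1])"
```

```text
shift [-0.03 -0.1   0.45] turn [ 0.01  0.04 -7.7 ] yaw now -171.2 pos [0.5064 0.4399 0.2665] q [-0.04  0.75 -1.2   1.6   0.72  1.3   1.94] t 10.5 F [ 0.3  0.  -5.4] w 0.0131
```

View pics/w3.png

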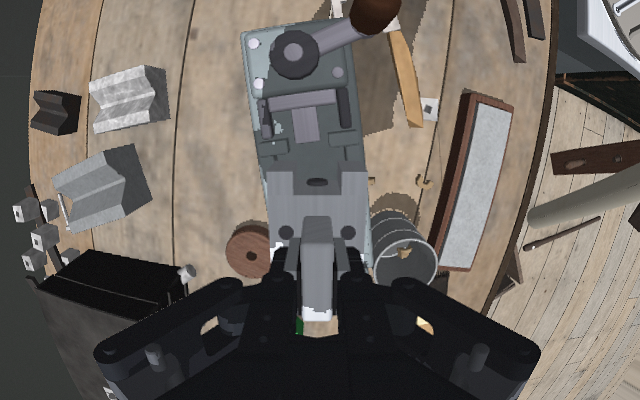

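The block is held square with its slot towards the jaw (slot at (317,182)). I'll finish the turn and align over the nest.

Request:
send_rows --motion "0 -0.1 0 0 0 -3.9 -1;0 0 0 0 0 -3.8 -1;0 0 0 0 0 0 -1;0 0 0 0 0 0 -1"

```text
clock: 10.95
position: [0.5063, 0.439, 0.2661]
tool_rot: [-0.448, 3.109, 0.0]
force: [0.5, 0.2, -4.4]
width: 0.0129
```

```bash
python3 -c "
from h import *
goto([.5068,.4389,.2117],-163.5)"
```

```text
shift [-0.04 -0.02  5.44] turn [ 0.    0.01 -0.11] yaw now -163.61 pos [0.5063 0.439  0.2661] q [-0.04  0.75 -1.2   1.6   0.72  1.3   2.07] t 10.95 F [ 0.5  0.2 -4.4] w 0.0129
```

Request:
send_rows --motion "-0.04 0 1.5 0 0 0 -1;0 0 1.5 0 0 0 -1;0 0 0.3 0 0 0 -1;0 0 0 0 0 0 -1;0 0 0.2 0 0 0 -1;0 0 0.2 0 0 0 -1;0 0 0 0 0 0 -1"

```text
clock: 11.65
position: [0.5066, 0.4392, 0.229]
tool_rot: [-0.451, 3.109, 0.0]
force: [-0.4, 0.1, -5.4]
width: 0.0131
```

```bash
python3 -c "
from h import *
goto([.5068,.4389,.2117],-163.5)"
```

```text
shift [-0.01 -0.03  1.73] turn [0.   0.01 0.02] yaw now -163.48 pos [0.5066 0.4392 0.229 ] q [-0.05  0.79 -1.17  1.63  0.76  1.25  2.05] t 11.65 F [-0.4  0.1 -5.4] w 0.0131
```

Request:
send_rows --motion "0 0 0.2 0 0 0 -1;0 0 0.2 0 0 0 -1;0 0 0 0 0 0 -1"

```text
clock: 11.95
position: [0.5066, 0.439, 0.2247]
tool_rot: [0.451, -3.109, 0.0]
force: [0.3, 0.2, -4.3]
width: 0.013
```

Request:
send_rows --motion "0 0 0.3 0 0 0 -1;0 0 0.3 0 0 0 -1;0 0 0 0 0 0 -1"

```text
clock: 12.25
position: [0.5065, 0.4389, 0.2184]
tool_rot: [0.451, -3.108, 0.001]
force: [-0.4, -1.0, -5.5]
width: 0.0125
```

Request:
send_rows --motion "0 0 0.3 0 0 0 -1;0 0 0.2 0 0 0 -1;0 0 0.1 0 0 0 -1;0 0 0 0 0 0 -1"

```text
clock: 12.65
position: [0.5066, 0.4391, 0.2128]
tool_rot: [0.451, -3.109, 0.0]
force: [1.0, 0.4, -6.1]
width: 0.0132
```

Request:
send_rows --motion "0 0 0.1 0 0 0 -1;0 0 0.1 0 0 0 -1;0 0 0 0 0 0 -1"

```text
clock: 12.95
position: [0.5067, 0.4393, 0.2118]
tool_rot: [-0.451, 3.108, 0.0]
force: [-2.0, -4.0, 4.4]
width: 0.0134
```

There's contact at the seating height (TCP 0.2118 against 0.2117 at the start). Releasing and backing off.

Request:
send_rows --motion "0 0 0 0 0 0 0;0 0 0 0 0 0 0;0 0 0 0 0 0 0;0 0 0 0 0 0 0.3;0 0 -1 0 0 0 0.3;0 0 -3 0 0 0 0.3;0 0 -4 0 0 0 0.3;0 0 -4 0 0 0 0.3;0 0 0 0 0 8 0.3;0 0 0 0 0 8 0.3;0 0 0 0 0 8 0.3;0 0 0 0 0 8 0.3;0 0 0 0 0 8 0.3;0 0 0 0 0 8 0.3;0 0 0 0 0 8 0.3;0 0 0 0 0 8 0.3;0 0 0 0 0 8 0.3;0 0 0 0 0 8 0.3;0 0 0 0 0 8 0.3"

```text
clock: 14.85
position: [0.5063, 0.4394, 0.3319]
tool_rot: [-1.841, -2.545, -0.001]
force: [-0.6, -0.4, -0.0]
width: 0.0559
```

```bash
python3 -c "
from h import *
goto([.495,.3075,.30],106.5)
import pickle
P=camera_params('wrist');im=snapshot('wrist')
pickle.dump((P,im),open('w4.pkl','wb'));t=snapshot('top')
a=cv2.resize(im[60:360,120:520],(800,600));cv2.imwrite('pics/w4.png',a[:,:,::-1])"
```

```text
shift [-12.18  -5.21   3.18] turn [ 0.04 -0.04  1.72] yaw now 108.22 pos [0.5063 0.4394 0.3319] q [-0.22  0.52 -0.85  1.54  0.41  1.26  0.76] t 14.85 F [-0.6 -0.4 -0. ] w 0.0559
```

View pics/w4.png

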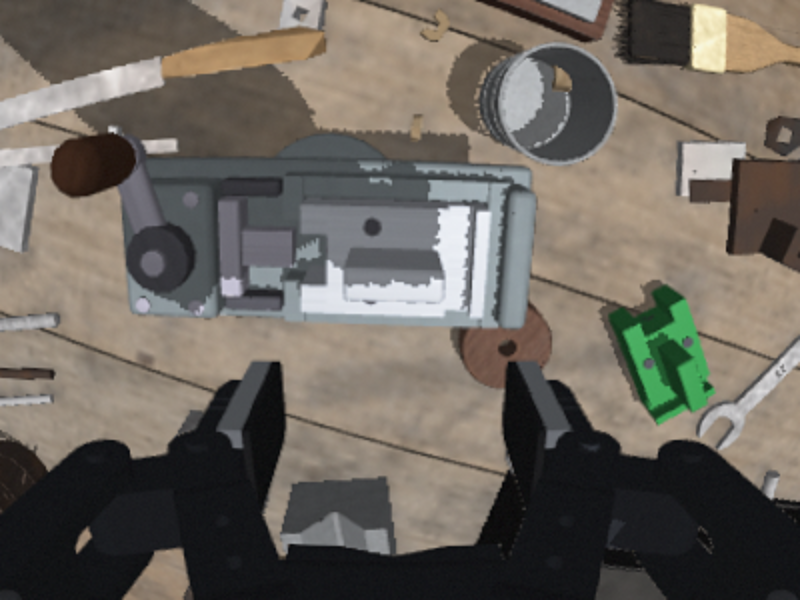

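The block is seated in the nest with its slot towards the jaw (slot at crop (310,258)). The knob's top is at about (78,167) and the pivot hub at (152,262).

```bash
python3 -c "
from h import *
import pickle
P,im=pickle.load(open('w4.pkl','rb'))
f=lambda u,v,z:onz('wrist',(120+u/2,60+v/2),z,P)
k=f(78,167,.188);p=f(152,262,.15);print(k,p,np.linalg.norm((k-p)[:2]))
# block-top corners check, fin top
print(f(397,290,.17))
goto([k[0],k[1],.30],106.5)
"
```

```text
[0.49384166 0.30960701 0.188     ] [0.53507033 0.3357536  0.15      ] 0.04882057110930117
[0.50734167 0.44039624 0.17      ]
shift [-11.93  -5.28   3.19] turn [ 0.06 -0.01  1.9 ] yaw now 108.4 pos [0.5063 0.4394 0.332 ] q [-0.22  0.52 -0.85  1.54  0.41  1.26  0.76] t 14.95 F [ 0.2  0.1 -0.1] w 0.0558
```

Request:
send_rows --motion "-4 -1.75 0 0 0 0 0.5;-4 -1.75 0 0 0 0 0.5;-4 -1.75 0 0 0 0 0.5;0 0 4 0 0 0 0.5;0 0 4 0 0 0 0.5;0 0 2.5 0 0 0 0.5;0 0 0 0 0 0 0.5"

```text
clock: 15.65
position: [0.4939, 0.3077, 0.2235]
tool_rot: [-1.828, -2.552, 0.006]
force: [0.1, 0.3, -0.4]
width: 0.0642
```

```bash
python3 -c "
from h import *
goto([.4945,.309,.227],106.5)"
```

```text
shift [ 0.1   0.09 -0.35] turn [-0.25  0.03  2.28] yaw now 108.78 pos [0.4939 0.3077 0.2235] q [-0.02  0.49 -0.84  1.85  0.43  0.99  0.86] t 15.65 F [ 0.1  0.3 -0.4] w 0.0642
```

Request:
send_rows --motion "0 0 -0.3 0 0 0 -1;0 0 0 0 0 0 -1;0 0 0 0 0 0 -1;0 0 0 0 0 0 -1;0 0 0 0 0 0 -1;0 0 0 0 0 0 -1;0 0 0 0 0 0 -1;0 0 0 0 0 0 -1" --grip_force 50

```text
clock: 16.45
position: [0.4956, 0.3091, 0.2309]
tool_rot: [1.833, 2.549, 0.003]
force: [-0.4, -3.9, 13.3]
width: 0.0226
```

```bash
python3 -c "
from h import *
goto([.4945,.309,.227],106.5)
s=bot.state();d=s['position'][:2]-[.5367,.336];a=np.radians(16.6);x=d@[np.cos(a),np.sin(a)];y=d@[-np.sin(a),np.cos(a)];print(np.hypot(x,y),np.arctan2(-y,-x))"
```

```text
shift [ 0.03 -0.11  0.39] turn [0.15 0.01 2.05] yaw now 108.55 pos [0.4956 0.3091 0.2309] q [-0.01  0.48 -0.84  1.85  0.42  1.    0.86] t 16.45 F [-0.4 -3.9 13.3] w 0.0226
0.04914838606627041 0.2903749891342124
```

```bash
cat >> h.py <<'E'
PV=np.array([.5367,.336]);A=np.radians(16.6)
def crank():
    s=bot.state();v=np.array([[np.cos(A),np.sin(A)],[-np.sin(A),np.cos(A)]])
    x,y=v@(s["position"][:2]-PV);th=np.arctan2(-y,-x);F=v@s["force"][:2]
    t=np.array([np.sin(th),-np.cos(th)]);n=np.array([-np.cos(th),-np.sin(th)])
    print("theta %.3f r %.4f Ftan %.1f Frad %.1f Fz %.1f z %.4f t %.2f w %.4f"%(th,np.hypot(x,y),F@t,F@n,s["force"][2],s["position"][2],s["clock"],s["width"]));return th
def arc(th0,th1,step):
    s=bot.state();R=Ro.from_rotvec(s["tool_rot"]).as_matrix();v=np.array([[np.cos(A),-np.sin(A)],[np.sin(A),np.cos(A)]])
    ths=np.linspace(th0,th1,int(round((th1-th0)/step))+1)
    p=np.array([v@[-.05*np.cos(t),-.05*np.sin(t)] for t in ths]);d=np.diff(p,axis=0)
    for t,q in zip(ths[1:],d):print("%.2f"%t,(R[:2,:2].T@q*100).round(2))
E
python3 -c "
from h import *
arc(crank(),1.85,.13)"
```

```text
theta 0.290 r 0.0491 Ftan 3.0 Frad 2.5 Fz 13.3 z 0.2309 t 16.45 w 0.0226
0.42 [-0.62  0.21]
0.55 [-0.58  0.28]
0.68 [-0.54  0.36]
0.81 [-0.49  0.42]
0.94 [-0.43  0.48]
1.07 [-0.37  0.54]
1.20 [-0.29  0.58]
1.33 [-0.22  0.61]
1.46 [-0.14  0.64]
1.59 [-0.05  0.65]
1.72 [0.03 0.65]
1.85 [0.12 0.64]
```

First four steps, then a check.

Request:
send_rows --motion "0 0 -0.3 0 0 0 -1;-0.62 0.21 0 0 0 0 -1;-0.58 0.28 0 0 0 0 -1;-0.54 0.36 0 0 0 0 -1;-0.49 0.42 0 0 0 0 -1"

```text
clock: 16.95
position: [0.5133, 0.2924, 0.2315]
tool_rot: [-1.831, -2.55, -0.001]
force: [-1.2, 10.1, -21.1]
width: 0.0224
```

```bash
python3 -c "
from h import *
crank()"
```

```text
theta 0.789 r 0.0495 Ftan -5.9 Frad -8.4 Fz -21.1 z 0.2315 t 16.95 w 0.0224
```

Request:
send_rows --motion "-0.39 0.52 0.18 0 0 0 -1;-0.37 0.54 0 0 0 0 -1;-0.29 0.58 0 0 0 0 -1;-0.22 0.61 0 0 0 0 -1"

```text
clock: 17.35
position: [0.5393, 0.2864, 0.2311]
tool_rot: [1.834, 2.55, -0.001]
force: [-6.1, -3.3, 4.7]
width: 0.0221
```

```bash
python3 -c "
from h import *
crank()"
```

```text
theta 1.333 r 0.0496 Ftan -6.2 Frad 3.0 Fz 4.7 z 0.2311 t 17.35 w 0.0221
```

Tracking well. On to about 1.85.

Request:
send_rows --motion "-0.14 0.64 0 0 0 0 -1;-0.06 0.65 0 0 0 0 -1;0.03 0.65 0 0 0 0 -1;0.12 0.5 0 0 0 0 -1;0 0 0 0 0 0 -1"

```text
clock: 17.85
position: [0.5635, 0.2936, 0.2312]
tool_rot: [1.834, 2.549, 0.001]
force: [2.2, -4.2, 4.5]
width: 0.0222
```

```bash
python3 -c "
from h import *
arc(crank(),2.9,.06)"
```

```text
theta 1.846 r 0.0502 Ftan -0.4 Frad 4.7 Fz 4.5 z 0.2312 t 17.85 w 0.0222
1.90 [0.08 0.28]
1.96 [0.09 0.28]
2.02 [0.11 0.27]
2.08 [0.13 0.26]
2.14 [0.14 0.26]
2.20 [0.16 0.25]
2.26 [0.17 0.24]
2.31 [0.18 0.23]
2.37 [0.2  0.22]
2.43 [0.21 0.2 ]
2.49 [0.22 0.19]
2.55 [0.23 0.18]
2.61 [0.24 0.16]
2.67 [0.25 0.15]
2.72 [0.26 0.14]
2.78 [0.27 0.12]
2.84 [0.27 0.1 ]
2.90 [0.28 0.09]
```

Before feeling for the stop I want to know how far the screw head stands out, since the stop angle depends on it. I'll enlarge the slot from the earlier close picture.

```bash
python3 -c "
from h import *
import pickle
P,im=pickle.load(open('w2.pkl','rb'))
a=cv2.resize(im[140:165,295:345],None,fx=12,fy=12,interpolation=cv2.INTER_CUBIC)
P4,im4=pickle.load(open('w4.pkl','rb'))
b=cv2.resize(im4[170:207,245:295],None,fx=12,fy=12,interpolation=cv2.INTER_CUBIC)
a=cv2.convertScaleAbs(a,alpha=1.3);b=cv2.convertScaleAbs(b,alpha=1.3)
h=max(a.shape[0],b.shape[0]);o=np.zeros((h,1200,3),np.uint8);o[:a.shape[0],:600]=a;o[:b.shape[0],600:]=b
o=cv2.resize(o,(800,int(h*2/3)));cv2.imwrite('pics/slot.png',o[:,:,::-1])"
```

```text
(no output)
```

View pics/slot.png

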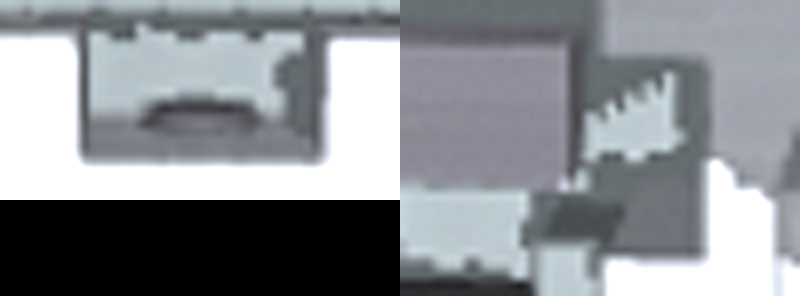

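The screw head stands out roughly 3 mm, so I expect the stop near 2.4 rad, give or take 0.2. I'll advance freely to about 2.08 and feel from there.

Request:
send_rows --motion "0.04 0.14 0 0 0 0 -1;0.04 0.14 0 0 0 0 -1;0.05 0.14 0 0 0 0 -1;0.05 0.14 0 0 0 0 -1"

```text
clock: 18.25
position: [0.5679, 0.2967, 0.2311]
tool_rot: [1.835, 2.548, -0.0]
force: [-1.0, -7.4, 7.3]
width: 0.0221
```

```bash
python3 -c "
from h import *
crank()"
```

```text
theta 1.951 r 0.0502 Ftan -5.4 Frad 5.2 Fz 7.3 z 0.2311 t 18.25 w 0.0221
```

Request:
send_rows --motion "0.04 0.1 0 0 0 0 -1;0.04 0.1 0 0 0 0 -1;0.05 0.1 0 0 0 0 -1"

```text
clock: 18.55
position: [0.5704, 0.2988, 0.2311]
tool_rot: [1.835, 2.548, -0.0]
force: [-0.4, -9.5, 7.4]
width: 0.0224
```

Request:
send_rows --motion "0.09 0.17 0 0 0 0 -1"

```text
clock: 18.65
position: [0.5718, 0.3, 0.2311]
tool_rot: [1.835, 2.548, -0.0]
force: [0.1, -8.8, 6.7]
width: 0.0222
```

Request:
send_rows --motion "0.1 0.17 0 0 0 0 -1"

```text
clock: 18.75
position: [0.5732, 0.3014, 0.2311]
tool_rot: [1.835, 2.548, -0.0]
force: [1.6, -7.9, 6.9]
width: 0.0221
```

Request:
send_rows --motion "0.11 0.18 0 0 0 0 -1"

```text
clock: 18.85
position: [0.5747, 0.303, 0.2311]
tool_rot: [1.835, 2.548, -0.0]
force: [1.2, -7.9, 6.5]
width: 0.0224
```

Request:
send_rows --motion "0.12 0.18 0 0 0 0 -1"

```text
clock: 18.95
position: [0.5761, 0.3047, 0.2312]
tool_rot: [1.835, 2.547, -0.0]
force: [1.0, -8.1, 5.9]
width: 0.0223
```

Request:
send_rows --motion "0.13 0.18 0 0 0 0 -1"

```text
clock: 19.05
position: [0.5774, 0.3064, 0.2311]
tool_rot: [1.835, 2.547, -0.0]
force: [2.4, -8.6, 6.4]
width: 0.0223
```

Request:
send_rows --motion "0.13 0.17 0 0 0 0 -1"

```text
clock: 19.15
position: [0.5787, 0.3082, 0.2312]
tool_rot: [1.835, 2.547, 0.0]
force: [2.6, -7.8, 5.2]
width: 0.022
```

Request:
send_rows --motion "0.14 0.16 0 0 0 0 -1"

```text
clock: 19.25
position: [0.5799, 0.31, 0.2312]
tool_rot: [1.835, 2.547, 0.0]
force: [3.5, -8.4, 5.7]
width: 0.022
```

Request:
send_rows --motion "0.15 0.16 0 0 0 0 -1"

```text
clock: 19.35
position: [0.581, 0.3119, 0.2312]
tool_rot: [1.835, 2.547, 0.0]
force: [3.0, -7.9, 5.4]
width: 0.022
```

Request:
send_rows --motion "0.16 0.15 0 0 0 0 -1"

```text
clock: 19.45
position: [0.582, 0.3138, 0.2312]
tool_rot: [1.835, 2.547, 0.0]
force: [4.1, -7.9, 5.7]
width: 0.022
```

Request:
send_rows --motion "0.16 0.14 0 0 0 0 -1"

```text
clock: 19.55
position: [0.5829, 0.3157, 0.2312]
tool_rot: [1.835, 2.547, 0.0]
force: [4.9, -7.9, 5.0]
width: 0.0225
```

Request:
send_rows --motion "0.17 0.14 0 0 0 0 -1"

```text
clock: 19.65
position: [0.5837, 0.3176, 0.2312]
tool_rot: [1.835, 2.546, 0.0]
force: [3.1, -12.4, 6.2]
width: 0.0222
```

The force is rising, so I'm taking smaller steps.

Request:
send_rows --motion "0.06 0.04 0 0 0 0 -1;0 0 0 0 0 0 -1"

```text
clock: 19.85
position: [0.5839, 0.3181, 0.2311]
tool_rot: [1.835, 2.546, -0.001]
force: [4.8, -10.2, 6.2]
width: 0.0221
```

```bash
python3 -c "
from h import *
crank()"
```

```text
theta 2.489 r 0.0505 Ftan -7.8 Frad 8.1 Fz 6.2 z 0.2311 t 19.85 w 0.0221
```

Request:
send_rows --motion "0.07 0.05 0 0 0 0 -1;0 0 0 0 0 0 -1"

```text
clock: 20.05
position: [0.5841, 0.3186, 0.2311]
tool_rot: [1.835, 2.546, -0.001]
force: [2.5, -12.5, 7.1]
width: 0.022
```

```bash
python3 -c "
from h import *
crank()"
```

```text
theta 2.500 r 0.0505 Ftan -10.8 Frad 6.7 Fz 7.1 z 0.2311 t 20.05 w 0.0220
```

Request:
send_rows --motion "0.09 0.06 0 0 0 0 -1;0 0 0 0 0 0 -1"

```text
clock: 20.25
position: [0.5844, 0.3193, 0.2311]
tool_rot: [1.836, 2.545, -0.002]
force: [2.2, -13.9, 8.0]
width: 0.0222
```

```bash
python3 -c "
from h import *
crank()"
```

```text
theta 2.516 r 0.0506 Ftan -12.4 Frad 6.7 Fz 8.0 z 0.2311 t 20.25 w 0.0222
```

Request:
send_rows --motion "0.09 0.06 0 0 0 0 -1;0 0 0 0 0 0 -1"

```text
clock: 20.45
position: [0.5847, 0.3201, 0.2311]
tool_rot: [1.836, 2.545, -0.003]
force: [1.1, -16.0, 9.5]
width: 0.0221
```

```bash
python3 -c "
from h import *
crank()"
```

```text
theta 2.532 r 0.0505 Ftan -14.9 Frad 6.0 Fz 9.5 z 0.2311 t 20.45 w 0.0221
```

The knob is clamped at about 15 N. Letting go and rising.

Request:
send_rows --motion "0 0 0 0 0 0 0.3;0 0 0 0 0 0 0.3;0 0 0 0 0 0 0.3;0 0 0 0 0 0 0.3;0 0 0 0 0 0 0.3;0 0 -3 0 0 0 0.3;0 0 -4 0 0 0 0.3;0 0 -4 0 0 0 0.3;0 0 0 0 0 0 0.3"

```text
clock: 21.35
position: [0.5842, 0.3244, 0.3459]
tool_rot: [1.833, 2.548, 0.011]
force: [0.6, 0.5, -0.0]
width: 0.0555
```

```bash
python3 -c "
from h import *
crank()
P=camera_params('wrist');im=snapshot('wrist');t=snapshot('top')
a=cv2.resize(im,(640,400));b=cv2.resize(t[120:215,240:420],(360,190))
o=np.zeros((590,640,3),np.uint8);o[:400]=a;o[400:,:360]=b;cv2.imwrite('pics/end.png',o[:,:,::-1])
print('nose tip exp',proj('wrist',np.array([.5066+.030*.2857,.439-.030*.958,.116]),P),'knob',proj('wrist',np.array([.5847,.3195,.19]),P))"
```

```text
theta 2.613 r 0.0489 Ftan 0.7 Frad 0.5 Fz -0.0 z 0.3459 t 21.35 w 0.0555
nose tip exp [420.13268546 145.39033679] knob [311.15775651 203.22812006]
```

View pics/end.png

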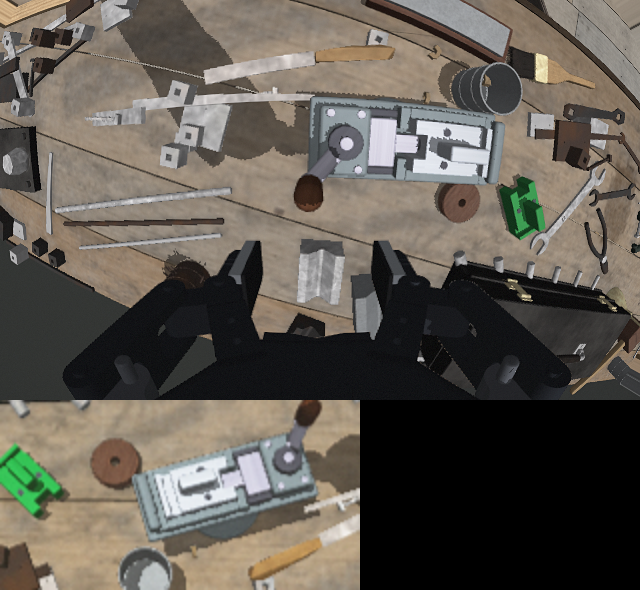

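The last picture shows the nose in the slot at (415,143), the block seated, and the knob free where I left it at (308,193). The tin, stone and sheave look undisturbed. Handing in.

```bash
python3 -c "
from h import *
print(bot.hand_in())"
```

```text
the job is handed in; nothing more can be done
None
```

I lifted the block out, turned it half round and lowered it back to its starting grip height (0.2118 m, from 0.2117 m). Its slotted end now faces the jaw. I then cranked the handle to about 2.53 rad, let go and handed the job in at about 21.5 s.

- **Clamping:** contact began near 2.47 rad. The push at the knob rose from about 5.5 N of friction to a final 14.9 N, inside the 9 to 20 N range.
- **Last picture:** the jaw's nose is in the slot, the block is seated and the gripper is clear, with no load on the wrist. The tin, stone, sheave and green look-alike look undisturbed by eye.
- **What went wrong or was not checked:**
  - I first turned the block the wrong way, towards a joint limit, and had to turn it back.
  - While I gripped the knob, the vertical force briefly reached 21 N.
  - I had no direct reading of the jaw's clamping force after letting go.

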